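# Put the power bank in its charging bay and click the charge switch

## Task

Slide the grey power bank along the desk, without lifting it, through the pair of orange sprung flaps and on into the wooden charging bay, until the flaps have swung fully shut behind it. Then press the yellow roller of the charge switch's lever down just until it clicks, with its black pointer in the green band of the little plate and never on into the red, keep it there for a moment (about half a second) and let it spring back up. Leave the glass paperweights and the pen tray where they are.

Things in the scene. Friction and masses are not known exactly. Their poses are not given: they have to be found in the camera images.
- bay: Open-topped wooden charging bay fixed to the desk. Origin: on the desk, mid-gateway; x points level into the bay, y left of that, z up. No floor, and nothing above gateway or lane: fingers can follow from above. Inside 108 mm wide (y -54 to 54), end wall's face at x = 185; side walls 12 mm thick, x -9 to 197; all walls 50 mm high.
- bay_home (a point): Point in the bay where the power bank's centre belongs: 117 mm past the gateway on the lane's middle line, 15 mm above the desk. The bank is fully in, clear of the flaps, with its centre 104 to 130 mm past the gateway (at 130 it touches the end wall).
- flap_left (a joint): Left of two orange flaps closing the gateway like swing doors: 48 mm wide, 5 thick, 5 to 47 mm above the desk, upright hinge at x 0, y +50 mm in the bay's frame. 0 rad: shut, straight across; grows to 1.5 rad as it swings into the bay against a light closing spring (0.015 N m shut, 0.03 per rad more). It sweeps the first 50 mm of the bay; the bank's rear must be past that for it to shut.
- flap_right (a joint): Right flap, the mirror image, hinge at y = -50 mm in the bay's frame.
- bank_center (a point): Centre of the power bank, a grey block with a silver stripe, 110 mm long (its x), 56 mm wide (its y), 30 mm high, about 0.25 kg, lying flat on the desk before the gateway, roughly lengthwise to it. The point is 15 mm above the desk; z up. Either end may go first.
- switch: Charge switch fixed to the desk, foot 160 x 90 x 8 mm; origin under the foot's centre, z up. Black housing (50 x 42, 100 mm high) round x = -40 mm holds the lever's hinge at x -40, y 0, z 85; the lever points along +x, roller above x = +40. White plate (4 x 65 mm, top 98 mm up) beside the roller at y = -36: pointer in the green band (68 to 75 mm up) = clicked, in the red below = overtravel.
- roller_center (a point): Centre of the yellow roller (24 mm diameter, 18 mm wide) at the end of the lever, 80 mm from its hinge; 85 mm above the desk at rest, so the top of the roller is 97 mm up. It is pressed down from above.
- lever (a joint): Angle of the roller lever: 0 rad at rest (level), grows as the roller is pressed down. The switch clicks at 0.12 rad (roller 9.6 mm down); beyond 0.21 rad (16.7 mm down) is overtravel; hard stop at 0.35 rad. A spring returns it: about 1.5 N at the roller to start, 3.3 N at the click, 4.6 N at 0.21 rad.
- weight_green_center (a point): Centre of a green glass paperweight, a dome 72 mm across and 46 mm high; the point is 23 mm up. Bystander.
- weight_amber_center (a point): Centre of the amber glass paperweight, same shape. Bystander.
- pen_tray_center (a point): Centre of the aluminium pen tray with pens, 80 x 220 x 22 mm, long along its y; the point is 11 mm up. Bystander.
Not all that is in view belongs to the job. Of the things shaped like the bay, the wooden one is meant. Leave any purple look-alike of the part that bears bank_center alone.

How it is judged:
By the outcome, as a careful person would: the job done as asked, in the order asked, and still so for the second after the job is handed in, with the robot touching nothing.
It also fails if it takes over 58 s, if anything falls off the work surface, if the arm or the gripper's body presses on something with over 40 N, if the wrist force passes 120 N, or if a joint passes its speed limit or range.

## Robot

A 6-joint arm with a two-finger parallel gripper is mounted at the origin on the work surface. World frame = base frame: x ahead of the robot, y to its left, z up, the work surface at z = 0. Lengths are in m, angles in rad, forces in N, time in s.
With the tool pointing down it reaches from about 0.225 to 0.725 m from the base axis. Payload 3.1 kg.
Tool frame: the origin (TCP) lies midway between the tips of the shut fingers; the grasp point (between the pads) lies 19 mm behind it; z points along the fingers, x is the direction in which the jaws open and shut, and the axes are right-handed (so a half turn about z gives the same grasp; the last joint's range is limited). The gripper opens to 85 mm and grips with 20 to 120 N. Pads are 22 mm wide; open, the fingers measure 114 mm over their backs; the gripper's body (76 mm by 85 mm) begins 54 mm behind the grasp point. The pads swing forward as they close: fully open they stand 13 mm farther back than shut.
Start: joints at [-1.317, 0.048, 0.099, 1.622, 0, 1.443], TCP at [0.196, -0.487, 0.231] pointing down, gripper open.
Joint ranges: [-2.91, 2.91], [-0.99, 1.94], [-1.21, 1.42], [-2.12, 2.29], [-1.49, 1.47], [-3.14, 3.14]. Speed limits (rad/s): [2.79, 2.79, 3.14, 3.14, 3.14, 3.14].

## Interface

Orientations are given as a unit quaternion [x, y, z, w].
In Python, from cell import * gives the robot as it stands.
- The arm moves only by the tool jog_arm, never from a script. Its argument "series" is a list of rows, each an object of numbers: "x", "y", "z": the shift along the world's x, y, z in mm; "ax", "ay", "az": the turn, a rotation vector about the world's x, y, z in degrees; "claw": the opening, from 0 (shut) to 1 (fully open). In form: [{"x": .., "y": .., "z": .., "ax": .., "ay": .., "az": .., "claw": ..}, ...]. A call has 1 to 20 rows; each row is the pose to reach, as a shift and turn from the pose measured when the call began; what a row does not reach only later rows make up. A row lasts 1/12 s, in which the tool goes at most 41.7 mm and 7.16 degrees, less where a joint would pass 70% of its speed; a pose out of reach is approached as far as the arm can. A call with a gripper value outside its range is refused whole. The fingers move at their own pace and stop on an object; "force" is the grip in N (left out, the last holds). Time passes only in rows, so rows that repeat a pose let the fingers close. It gives the time, the measured TCP pose, the force and the opening at its end, in the units of the state.
- observe(): the state, without advancing time (a new reading comes with each control period).
- read_camera(name): name is "scene" or "top"; returns the picture (420x560x3 uint8, red, green, blue); there is no depth.
- camera_info(name): a dict with "intrinsics" (3x3 intrinsics, pixels), "R" (3x3) and "t" (3): a world point X has camera coordinates R X + t. Camera axes: x right, y down, z forward; pixel columns grow to the right and rows downward; lengths in m; the calibration is good to about 2 mm. A picture is of the moment at which its call begins. camera_info takes no time and is no camera call.
- job_done(): hands the job in, once; it reports no verdict.
The state is a dict: "time": time; "joint_positions": joint angles; "joint_velocities": joint speeds; "tau": joint torques, N m; "tcp_pos": TCP position; "ee_rot": TCP orientation; "wrist_force": force on the tool from outside, world axes, zero at the start; "ft_torque": the same for the moment, N m; "gripper_width": opening from 0.0 (shut) to 1.0 (fully open).
Only numpy, scipy, OpenCV 4.12 (cv2) and the standard library are available. Lean on these libraries where they do the work, as an engineer would, in place of code of your own. Each camera call takes 0.05 s, during which the arm holds its last target. There are 200 camera calls.

## Working session

There is one attempt and no reset: what is moved stays moved. The work goes in short steps, Python scripts to look and compute and a tool call to move; the robot and the scene stay as the last step left them, time stands still between calls to the robot, and variables do not carry over. Pictures are saved under pics/ and viewed, about 8 in all and at most 12, crops included, and the job is handed in when it is done.

Besides the shell and the picture viewer there is one more tool, called after "Request:" as a command line: name --argument value ..., lists and objects as JSON in quotes. jog_arm: Moves the arm, as the interface text tells. Its arguments: {"type":"object","properties":{"series":{"type":"array","items":{"type":"object","properties":{"x":{"type":"number"},"y":{"type":"number"},"z":{"type":"number"},"ax":{"type":"number"},"ay":{"type":"number"},"az":{"type":"number"},"claw":{"type":"number"}}}},"force":{"type":"number"}},"required":["series"]}

```bash
mkdir -p pics; ls; python3 - <<'E'
from cell import *
import cv2,numpy as np
for n in("scene","top"):
    im=read_camera(n); cv2.imwrite(f"pics/{n}0.png",im[:,:,::-1])
    c=camera_info(n); print(n,np.round(c["intrinsics"],1).tolist(),np.round(c["R"],3).tolist(),np.round(c["t"],3).tolist())
print(observe())
E
```

```text
pics
scene [[382.7, 0.0, 280.2], [0.0, 382.7, 210.6], [0.0, 0.0, 1.0]] [[0.31, 0.951, -0.011], [0.498, -0.173, -0.849], [-0.809, 0.258, -0.527]] [-0.063, -0.235, 1.837]
top [[400.0, 0.0, 280.9], [0.0, 400.0, 207.9], [0.0, 0.0, 1.0]] [[0.004, -1.0, 0.007], [-0.975, -0.006, -0.222], [0.222, -0.005, -0.975]] [-0.137, 0.581, 1.081]
{'time': 0.1, 'joint_positions': array([-1.31680294e+00,  4.86625917e-02,  9.77530599e-02,  1.62198590e+00,
        1.79587404e-06,  1.44302736e+00]), 'joint_velocities': array([-0.00053315, -0.00241072,  0.00507084,  0.00035525, -0.00151086,
        0.00073031]), 'tau': array([ 2.15526845e-03, -3.39850008e+01,  3.20936286e+01,  1.57484034e-02,
       -1.66790201e-04, -1.57043274e-06]), 'tcp_pos': array([ 0.19545803, -0.48667145,  0.23024081]), 'ee_rot': array([ 8.28418677e-01, -5.60108377e-01, -7.86881982e-04, -6.94534580e-04]), 'wrist_force': array([ 0.5243429 , -0.30257722, -0.27686413]), 'ft_torque': array([ 0.01579511, -0.00605779, -0.04402626]), 'gripper_width': 0.9998451567611972}
```

View pics/scene0.png

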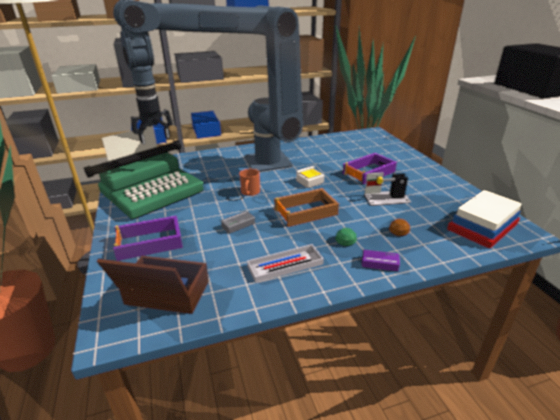

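View pics/top0.png

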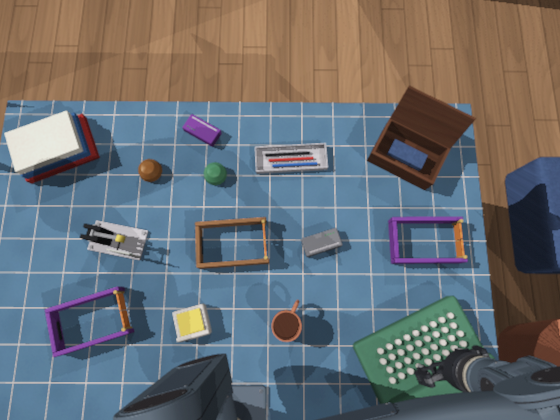

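The scene view shows the wooden bay at (306,207), grey bank at (239,221) and switch at (388,188). In the top view the wooden bay is at (232,243), grey bank at (322,242), switch at (118,240), green weight at (215,173), amber at (150,170) and tray at (291,158). The look-alikes are purple: bays at (427,240) and (88,320), and a block at (203,129). The wooden bay and the grey striped block fit the description. I'll confirm them in one enlarged crop.

```bash
cat > h.py <<'E'
from cell import *
import cv2,numpy as np
C={n:camera_info(n) for n in("scene","top")}
def ray(n,uv):
    c=C[n];R=np.array(c["R"]);t=np.array(c["t"])
    d=R.T@np.linalg.solve(np.array(c["intrinsics"]),[uv[0],uv[1],1.]);return -R.T@t,d/np.linalg.norm(d)
def plane(n,uv,z):
    o,d=ray(n,uv);return o+d*(z-o[2])/d[2]
def proj(n,X):
    c=C[n];p=np.array(c["intrinsics"])@(np.array(c["R"])@np.array(X)+np.array(c["t"]));return p[:2]/p[2]
def tri(a,b):
    (o,d),(p,e)=ray("top",a),ray("scene",b)
    s=np.linalg.lstsq(np.c_[d,-e],p-o,rcond=None)[0];A=o+s[0]*d;B=p+s[1]*e
    return (A+B)/2,np.linalg.norm(A-B)
E
python3 - <<'E'
import cv2,numpy as np
from h import *
t=cv2.imread("pics/top0.png");s=cv2.imread("pics/scene0.png")
def f(im,x,y,w,h,k):return cv2.resize(im[y:y+h,x:x+w],(w*k,h*k),interpolation=cv2.INTER_CUBIC)
a=f(t,185,205,165,75,4);b=f(t,75,210,82,60,4);c=f(s,360,160,82,60,4);d=f(s,215,180,130,70,4)
o=np.zeros((300+240,800,3),np.uint8)
o[:300,:660]=a;o[300:540,:328]=b;
o[300:540,330:330+328]=c
cv2.imwrite("pics/crop1.png",o)
cv2.imwrite("pics/crop2.png",f(s,215,180,130,60,6))
for n,uv,z in[("top",(322,242),.03),("top",(268,243),.05),("top",(198,243),.05),("top",(120,239),.097)]:print(uv,plane(n,uv,z).round(3))
E
```

```text
(322, 242) [ 0.489 -0.254  0.03 ]
(268, 243) [ 0.483 -0.098  0.05 ]
(198, 243) [0.482 0.101 0.05 ]
(120, 239) [0.485 0.305 0.097]
```

View pics/crop1.png

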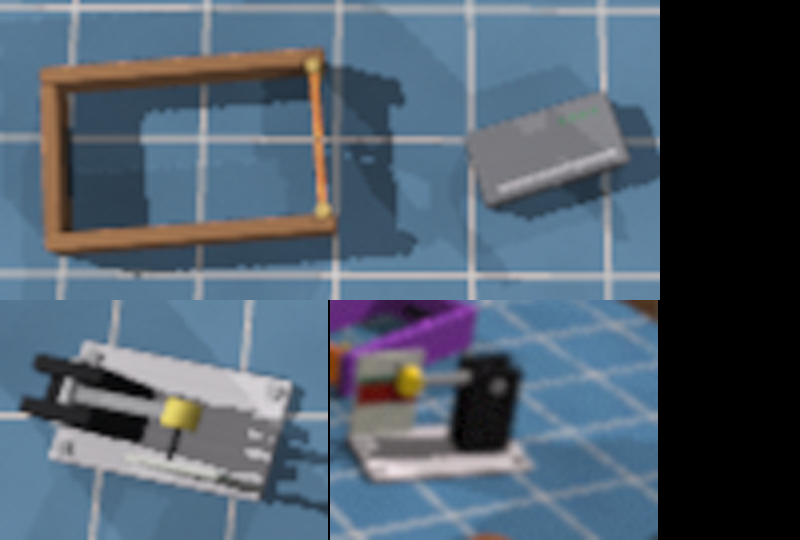

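View pics/crop2.png

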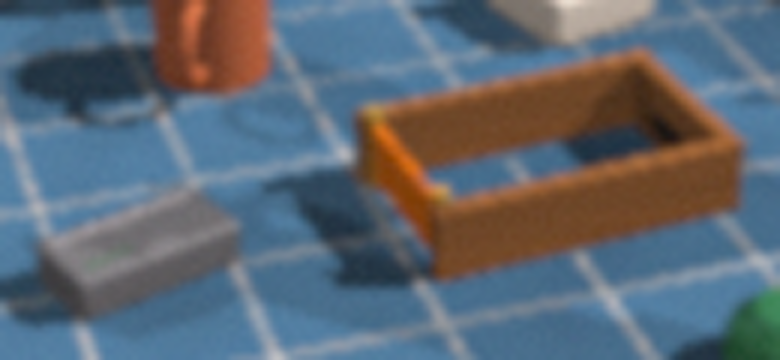

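The crops confirm it. The wooden bay has orange flaps at its right end in the top view (about (265,238)), facing the grey block with the silver stripe (about (322,242)). The switch lever's roller is at about (120,238), the lever points to image right, and the plate is on the lower (near) side. Next I measure by masks and two views.

```bash
python3 - <<'E'
from h import *
T=cv2.imread("pics/top0.png");S=cv2.imread("pics/scene0.png")
cc=lambda n:(-np.array(C[n]["R"]).T@np.array(C[n]["t"])).round(3)
print("cams",cc("top"),cc("scene"))
P=lambda x,y:(185+(x+.5)/4-.5,205+(y+.5)/4-.5)
Q=lambda x,y:(215+(x+.5)/6-.5,180+(y+.5)/6-.5)
R4=lambda x,y:(75+(x+.5)/4-.5,210+(y-300+.5)/4-.5)
S4=lambda x,y:(360+(x-330+.5)/4-.5,160+(y-300+.5)/4-.5)
for n,a,b in[("bank -x-y",P(630,160),Q(40,245)),("bank +x-y",P(598,92),Q(82,268)),("bank +x+y",P(467,135),Q(240,228)),("bank -x+y",P(490,207),Q(195,190)),
 ("post +x",P(312,65),Q(438,190)),("post -x",P(322,211),Q(375,110)),("bay end -x",P(50,242),Q(645,50)),("bay end +x",P(40,70),Q(742,145)),
 ("roller",R4(181,415),S4(410,380))]:
    X,e=tri(a,b);print(n,X.round(3),"gap",round(e,4), "plane", plane("top",a,{'b':.03,'p':.05,'r':.088}[n[0]] if n[:3]!="bay" else .05)[:2].round(4))
h=cv2.cvtColor(T,cv2.COLOR_BGR2HSV)
m=((h[...,1]<70)&(h[...,2]>70)).astype(np.uint8);m[:, :295]=0;m[:,350:]=0;m[:222]=0;m[262:]=0
m=cv2.morphologyEx(m,cv2.MORPH_OPEN,np.ones((7,7)))
c=max(cv2.findContours(m,0,1)[0],key=cv2.contourArea)
bx=cv2.boxPoints(cv2.minAreaRect(c));w=np.array([plane("top",p,.03) for p in bx]);print("bank box",bx.round(1).tolist(),w[:,:2].round(4).tolist(),w.mean(0).round(4),np.linalg.norm(np.diff(w,axis=0),axis=1).round(4))
# roller: yellow mask both views
Y=[]
for im,x0,x1,y0,y1 in((T,105,135,225,255),(S,370,390,165,190)):
    h=cv2.cvtColor(im,cv2.COLOR_BGR2HSV);m=cv2.inRange(h,(22,110,90),(34,255,255));k=np.zeros_like(m);k[y0:y1,x0:x1]=m[y0:y1,x0:x1]
    ys,xs=np.nonzero(k);Y.append((xs.mean(),ys.mean()));print("yellow",len(xs),Y[-1],xs.min(),xs.max(),ys.min(),ys.max())
print(tri(*Y))
# switch foot corners z=.008
f=[R4(82,342),R4(292,380),R4(262,498),R4(50,460)]
w=np.array([plane("top",p,.008) for p in f]);print("foot",w[:,:2].round(4).tolist(),w.mean(0).round(4),np.linalg.norm(np.diff(w,axis=0),axis=1).round(3))
E
```

```text
cams [ 0.328 -0.128  1.184] [ 1.624 -0.455  0.769]
bank -x-y [ 0.482 -0.311  0.029] gap 0.0024 plane [ 0.482  -0.3123]
bank +x-y [ 0.53  -0.291  0.039] gap 0.0047 plane [ 0.5319 -0.2904]
bank +x+y [ 0.5   -0.194  0.027] gap 0.0011 plane [ 0.4996 -0.1942]
bank -x+y [ 0.448 -0.209  0.027] gap 0.0027 plane [ 0.4474 -0.2104]
post +x [ 0.545 -0.083  0.058] gap 0.002 plane [ 0.547  -0.0816]
post -x [ 0.441 -0.09   0.057] gap 0.0008 plane [ 0.442  -0.0902]
bay end -x [0.419 0.101 0.053] gap 0.002 plane [0.4193 0.1007]
bay end +x [0.542 0.114 0.049] gap 0.0011 plane [0.5422 0.1142]
roller [0.489 0.31  0.088] gap 0.0015 plane [0.4883 0.3093]
bank box [[298.5, 238.0], [337.29998779296875, 226.5], [343.0, 245.60000610351562], [304.1000061035156, 257.1000061035156]] [[0.5005, -0.1857], [0.5352, -0.2998], [0.4791, -0.3147], [0.4453, -0.2017]] [ 0.49   -0.2505  0.03  ] [0.1192 0.058  0.1179]
yellow 54 (np.float64(119.81481481481481), np.float64(238.2037037037037)) 115 124 235 241
yellow 37 (np.float64(379.35135135135135), np.float64(179.40540540540542)) 377 382 176 183
(array([0.48873095, 0.30928884, 0.08911406]), np.float64(0.00042727762433920235))
foot [[0.5546, 0.42], [0.5267, 0.2614], [0.4393, 0.2765], [0.4663, 0.434]] [0.4967 0.348  0.008 ] [0.161 0.089 0.16 ]
```

Measured values:

| Item | Position (m) | Heading |
|---|---|---|
| Gateway middle | ≈(0.494, -0.086) | lane ≈94.5° |
| Bank centre | ≈(0.490, -0.2515), top z ≈0.03 | ≈107.8° |
| bay_home | ≈(0.485, 0.030) | – |
| Roller | ≈(0.489, 0.309) | – |

The sizes agree with the text (bank 0.118 x 0.058, foot 0.160 x 0.089, heights within mm). I'll go above the bank with the jaws across it.

Request:
jog_arm --series '[{"x":295,"y":235,"z":-60,"az":86,"claw":1},{"x":295,"y":235,"z":-60,"az":86},{"x":295,"y":235,"z":-60,"az":86},{"x":295,"y":235,"z":-60,"az":86},{"x":295,"y":235,"z":-60,"az":86},{"x":295,"y":235,"z":-60,"az":86},{"x":295,"y":235,"z":-60,"az":86},{"x":295,"y":235,"z":-60,"az":86},{"x":295,"y":235,"z":-60,"az":86},{"x":295,"y":235,"z":-60,"az":86},{"x":295,"y":235,"z":-60,"az":86},{"x":295,"y":235,"z":-60,"az":86},{"x":295,"y":235,"z":-60,"az":86},{"x":295,"y":235,"z":-130,"az":86},{"x":295,"y":235,"z":-130,"az":86},{"x":295,"y":235,"z":-130,"az":86},{"x":295,"y":235,"z":-130,"az":86}]' --force 20

```text
schema error: expected keys x, y, z, ax, ay, az, claw
```

Request:
jog_arm --series '[{"x":295,"y":235,"z":-60,"ax":0,"ay":0,"az":86,"claw":1},{"x":295,"y":235,"z":-60,"ax":0,"ay":0,"az":86,"claw":1},{"x":295,"y":235,"z":-60,"ax":0,"ay":0,"az":86,"claw":1},{"x":295,"y":235,"z":-60,"ax":0,"ay":0,"az":86,"claw":1},{"x":295,"y":235,"z":-60,"ax":0,"ay":0,"az":86,"claw":1},{"x":295,"y":235,"z":-60,"ax":0,"ay":0,"az":86,"claw":1},{"x":295,"y":235,"z":-60,"ax":0,"ay":0,"az":86,"claw":1},{"x":295,"y":235,"z":-60,"ax":0,"ay":0,"az":86,"claw":1},{"x":295,"y":235,"z":-60,"ax":0,"ay":0,"az":86,"claw":1},{"x":295,"y":235,"z":-60,"ax":0,"ay":0,"az":86,"claw":1},{"x":295,"y":235,"z":-60,"ax":0,"ay":0,"az":86,"claw":1},{"x":295,"y":235,"z":-60,"ax":0,"ay":0,"az":86,"claw":1},{"x":295,"y":235,"z":-60,"ax":0,"ay":0,"az":86,"claw":1},{"x":295,"y":235,"z":-130,"ax":0,"ay":0,"az":86,"claw":1},{"x":295,"y":235,"z":-130,"ax":0,"ay":0,"az":86,"claw":1},{"x":295,"y":235,"z":-130,"ax":0,"ay":0,"az":86,"claw":1}]' --force 20

```text
time: 1.43
tcp_pos: [0.4856, -0.2487, 0.0926]
ee_rot: [0.988, 0.154, -0.006, -0.005]
wrist_force: [-1.2, 0.4, -1.4]
gripper_width: 1.006
```

```bash
python3 - <<'E'
from h import *
im=read_camera("scene")[:,:,::-1]; o=observe();print(o["tcp_pos"].round(4),o["ee_rot"].round(3),o["wrist_force"].round(2))
cv2.imwrite("pics/s1.png",cv2.resize(im[150:270,180:340],None,fx=5,fy=5,interpolation=cv2.INTER_CUBIC))
E
```

```text
[ 0.487  -0.2496  0.0958] [ 0.988  0.154 -0.005 -0.003] [0.74 0.21 0.1 ]
```

View pics/s1.png

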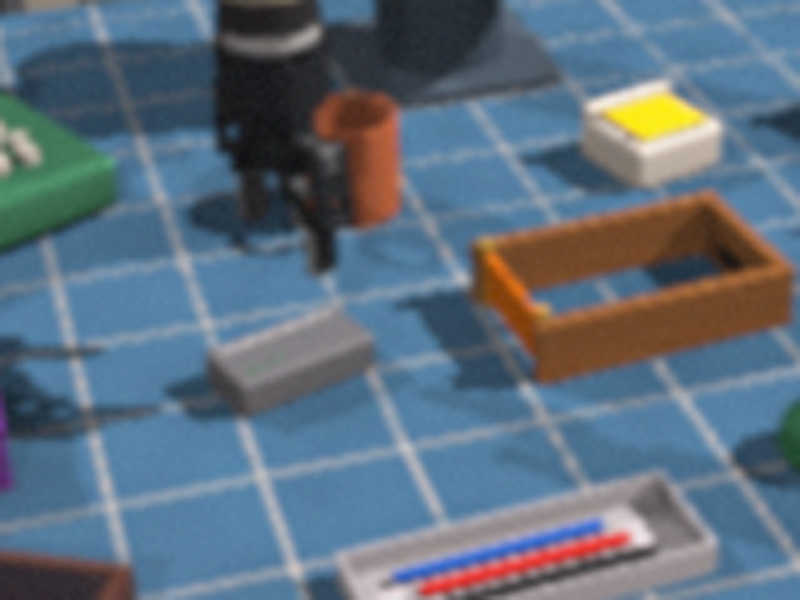

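The scene crop shows the open jaws about 65 mm above the bank (bank at about (290,360) in the crop), jaws across its width, bay and flaps untouched. I'll go down and grip.

Request:
jog_arm --series '[{"x":3,"y":-2,"z":-35,"ax":0,"ay":0,"az":0,"claw":1},{"x":3,"y":-2,"z":-65,"ax":0,"ay":0,"az":0,"claw":1},{"x":3,"y":-2,"z":-85,"ax":0,"ay":0,"az":0,"claw":1},{"x":3,"y":-2,"z":-94,"ax":0,"ay":0,"az":0,"claw":1},{"x":3,"y":-2,"z":-94,"ax":0,"ay":0,"az":0,"claw":1},{"x":3,"y":-2,"z":-94,"ax":0,"ay":0,"az":0,"claw":1},{"x":3,"y":-2,"z":-94,"ax":0,"ay":0,"az":0,"claw":1},{"x":3,"y":-2,"z":-94,"ax":0,"ay":0,"az":0,"claw":0.5},{"x":3,"y":-2,"z":-94,"ax":0,"ay":0,"az":0,"claw":0.5},{"x":3,"y":-2,"z":-94,"ax":0,"ay":0,"az":0,"claw":0.5},{"x":3,"y":-2,"z":-94,"ax":0,"ay":0,"az":0,"claw":0.5},{"x":3,"y":-2,"z":-94,"ax":0,"ay":0,"az":0,"claw":0.5},{"x":3,"y":-2,"z":-94,"ax":0,"ay":0,"az":0,"claw":0.5}]' --force 25

```text
time: 2.57
tcp_pos: [0.491, -0.2525, 0.0036]
ee_rot: [0.988, 0.154, -0.004, -0.002]
wrist_force: [-0.7, -0.7, 6.1]
gripper_width: 0.647
```

Gripped: opening 0.647 is 55 mm, which is the bank's width. Next I slide it and turn it into the lane, stopping before the gateway.

Request:
jog_arm --series '[{"x":2,"y":4,"z":0,"ax":0,"ay":0,"az":-2,"claw":0.5},{"x":4,"y":11,"z":0,"ax":0,"ay":0,"az":-4,"claw":0.5},{"x":6,"y":20,"z":0,"ax":0,"ay":0,"az":-6,"claw":0.5},{"x":8,"y":30,"z":0,"ax":0,"ay":0,"az":-8,"claw":0.5},{"x":9,"y":40,"z":0,"ax":0,"ay":0,"az":-10,"claw":0.5},{"x":10,"y":50,"z":0,"ax":0,"ay":0,"az":-12,"claw":0.5},{"x":10,"y":60,"z":0,"ax":0,"ay":0,"az":-13.3,"claw":0.5},{"x":10,"y":70,"z":0,"ax":0,"ay":0,"az":-13.3,"claw":0.5},{"x":10,"y":77,"z":0,"ax":0,"ay":0,"az":-13.3,"claw":0.5},{"x":10,"y":82,"z":0,"ax":0,"ay":0,"az":-13.3,"claw":0.5},{"x":10,"y":82,"z":0,"ax":0,"ay":0,"az":-13.3,"claw":0.5},{"x":10,"y":82,"z":0,"ax":0,"ay":0,"az":-13.3,"claw":0.5}]' --force 25

```text
time: 3.57
tcp_pos: [0.501, -0.1695, 0.0036]
ee_rot: [0.999, 0.039, -0.003, -0.004]
wrist_force: [0.7, 2.5, 1.7]
gripper_width: 0.645
```

```bash
python3 - <<'E'
from h import *
a=read_camera("scene")[:,:,::-1];b=read_camera("top")[:,:,::-1]; o=observe();print(o["tcp_pos"].round(4),o["ee_rot"].round(3),o["wrist_force"].round(2))
f=lambda i:cv2.resize(i,None,fx=4,fy=4,interpolation=cv2.INTER_CUBIC)
cv2.imwrite("pics/s2.png",np.vstack([f(a[160:235,205:365]),f(b[205:280,185:345])]))
E
```

```text
[ 0.501  -0.1701  0.0036] [ 0.999  0.039 -0.003 -0.003] [0.14 0.93 0.7 ]
```

View pics/s2.png

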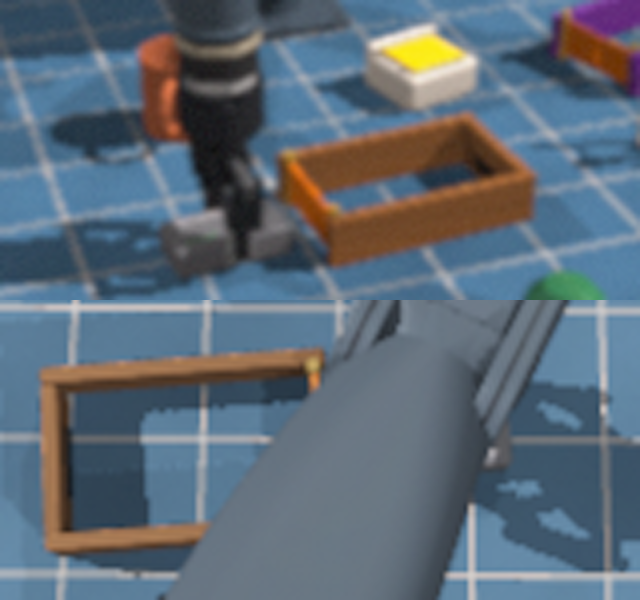

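The crop shows the bank lined up with the lane (scene crop, bank at (225,240)) and pointing at the orange flaps, resting on the desk. The top view is blocked by the arm. I slide it in along the lane.

Request:
jog_arm --series '[{"x":-0.5,"y":6,"z":0,"ax":0,"ay":0,"az":0,"claw":0.5},{"x":-1.2,"y":15,"z":0,"ax":0,"ay":0,"az":0,"claw":0.5},{"x":-2,"y":25,"z":0,"ax":0,"ay":0,"az":0,"claw":0.5},{"x":-2.8,"y":35,"z":0,"ax":0,"ay":0,"az":0,"claw":0.5},{"x":-3.6,"y":45,"z":0,"ax":0,"ay":0,"az":0,"claw":0.5},{"x":-4.4,"y":55,"z":0,"ax":0,"ay":0,"az":0,"claw":0.5},{"x":-5.2,"y":65,"z":0,"ax":0,"ay":0,"az":0,"claw":0.5},{"x":-6,"y":75,"z":0,"ax":0,"ay":0,"az":0,"claw":0.5},{"x":-6.8,"y":85,"z":0,"ax":0,"ay":0,"az":0,"claw":0.5},{"x":-7.6,"y":95,"z":0,"ax":0,"ay":0,"az":0,"claw":0.5},{"x":-8,"y":100,"z":0,"ax":0,"ay":0,"az":0,"claw":0.5}]' --force 25

```text
time: 4.58
tcp_pos: [0.4941, -0.07, 0.0048]
ee_rot: [0.999, 0.039, -0.002, -0.002]
wrist_force: [0.8, -5.5, 1.3]
gripper_width: 0.649
```

Request:
jog_arm --series '[{"x":-1,"y":8,"z":-1,"ax":0,"ay":0,"az":0,"claw":0.5},{"x":-2,"y":18,"z":-1,"ax":0,"ay":0,"az":0,"claw":0.5},{"x":-3,"y":28,"z":-1,"ax":0,"ay":0,"az":0,"claw":0.5},{"x":-4,"y":38,"z":-1,"ax":0,"ay":0,"az":0,"claw":0.5},{"x":-5,"y":48,"z":-1,"ax":0,"ay":0,"az":0,"claw":0.5},{"x":-6,"y":58,"z":-1,"ax":0,"ay":0,"az":0,"claw":0.5},{"x":-7,"y":68,"z":-1,"ax":0,"ay":0,"az":0,"claw":0.5},{"x":-8,"y":78,"z":-1,"ax":0,"ay":0,"az":0,"claw":0.5},{"x":-9,"y":88,"z":-1,"ax":0,"ay":0,"az":0,"claw":0.5},{"x":-9,"y":96,"z":-1,"ax":0,"ay":0,"az":0,"claw":0.5},{"x":-9,"y":101,"z":-1,"ax":0,"ay":0,"az":0,"claw":0.5},{"x":-9,"y":101,"z":-1,"ax":0,"ay":0,"az":0,"claw":0.5},{"x":-9,"y":101,"z":-1,"ax":0,"ay":0,"az":0,"claw":0.5}]' --force 25

```text
time: 5.67
tcp_pos: [0.4848, 0.0321, 0.0036]
ee_rot: [0.999, 0.039, -0.002, -0.003]
wrist_force: [0.3, 1.3, -0.0]
gripper_width: 0.649
```

```bash
python3 - <<'E'
from h import *
a=read_camera("scene")[:,:,::-1];b=read_camera("top")[:,:,::-1]; o=observe();print(o["tcp_pos"].round(4),o["ee_rot"].round(3),o["wrist_force"].round(2))
f=lambda i:cv2.resize(i,None,fx=5,fy=5,interpolation=cv2.INTER_CUBIC)
cv2.imwrite("pics/s3.png",np.vstack([f(a[175:235,255:355]),f(b[210:270,185:285])]))
E
```

```text
[0.4849 0.0313 0.0036] [ 0.999  0.039 -0.002 -0.002] [-0.53  0.22 -0.58]
```

View pics/s3.png

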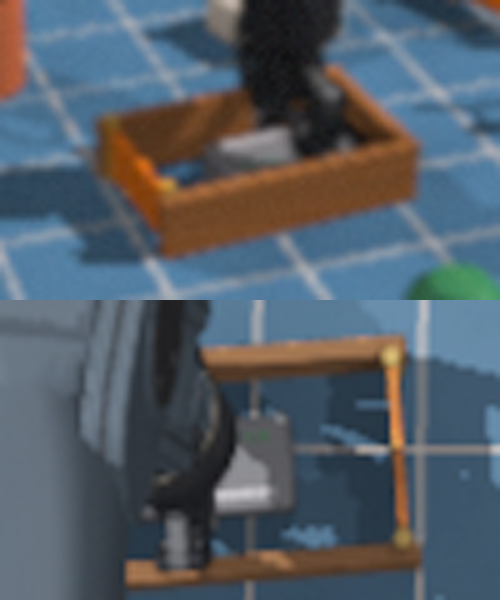

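The crops show both orange flaps shut (top crop, a straight line from (391,355) to (403,538)). The bank lies wholly inside, its rear edge at crop x≈295, well past the flaps. Release with a limited opening and rise.

Request:
jog_arm --series '[{"x":0,"y":0,"z":0,"ax":0,"ay":0,"az":0,"claw":0.78},{"x":0,"y":0,"z":0,"ax":0,"ay":0,"az":0,"claw":0.78},{"x":0,"y":0,"z":0,"ax":0,"ay":0,"az":0,"claw":0.78},{"x":0,"y":0,"z":0,"ax":0,"ay":0,"az":0,"claw":0.78},{"x":0,"y":0,"z":10,"ax":0,"ay":0,"az":0,"claw":0.78},{"x":0,"y":0,"z":30,"ax":0,"ay":0,"az":0,"claw":0.78},{"x":0,"y":0,"z":60,"ax":0,"ay":0,"az":0,"claw":0.78},{"x":0,"y":0,"z":95,"ax":0,"ay":0,"az":0,"claw":0.78},{"x":0,"y":0,"z":130,"ax":0,"ay":0,"az":0,"claw":0.78},{"x":0,"y":0,"z":160,"ax":0,"ay":0,"az":0,"claw":0.5},{"x":0,"y":0,"z":160,"ax":0,"ay":0,"az":0,"claw":0},{"x":0,"y":0,"z":160,"ax":0,"ay":0,"az":0,"claw":0}]' --force 25

```text
time: 6.77
tcp_pos: [0.487, 0.0311, 0.1673]
ee_rot: [0.999, 0.039, 0.001, -0.002]
wrist_force: [0.4, 0.3, -0.6]
gripper_width: 0.357
```

Request:
jog_arm --series '[{"x":2,"y":38,"z":0,"ax":0,"ay":0,"az":-5,"claw":0},{"x":2,"y":76,"z":0,"ax":0,"ay":0,"az":-10,"claw":0},{"x":2,"y":114,"z":0,"ax":0,"ay":0,"az":-14,"claw":0},{"x":2,"y":152,"z":0,"ax":0,"ay":0,"az":-14,"claw":0},{"x":2,"y":190,"z":0,"ax":0,"ay":0,"az":-14,"claw":0},{"x":2,"y":225,"z":0,"ax":0,"ay":0,"az":-14,"claw":0},{"x":2,"y":255,"z":0,"ax":0,"ay":0,"az":-14,"claw":0},{"x":2,"y":272,"z":0,"ax":0,"ay":0,"az":-14,"claw":0},{"x":2,"y":278,"z":-15,"ax":0,"ay":0,"az":-14,"claw":0},{"x":2,"y":278,"z":-30,"ax":0,"ay":0,"az":-14,"claw":0},{"x":2,"y":278,"z":-45,"ax":0,"ay":0,"az":-14,"claw":0},{"x":2,"y":278,"z":-50,"ax":0,"ay":0,"az":-14,"claw":0},{"x":2,"y":278,"z":-50,"ax":0,"ay":0,"az":-14,"claw":0},{"x":2,"y":278,"z":-50,"ax":0,"ay":0,"az":-14,"claw":0},{"x":2,"y":278,"z":-50,"ax":0,"ay":0,"az":-14,"claw":0}]' --force 25

```text
time: 8.02
tcp_pos: [0.4894, 0.309, 0.118]
ee_rot: [0.996, -0.084, 0.002, -0.002]
wrist_force: [0.1, 0.7, -0.4]
gripper_width: -0.0
```

```bash
python3 - <<'E'
from h import *
a=read_camera("scene")[:,:,::-1];b=read_camera("top")[:,:,::-1]; o=observe();print(o["time"],o["tcp_pos"].round(4),o["ee_rot"].round(3),o["wrist_force"].round(2),o["gripper_width"])
f=lambda i,k:cv2.resize(i,None,fx=k,fy=k,interpolation=cv2.INTER_CUBIC)
A=f(a[150:215,350:425],8);A=cv2.resize(A,(400,347));B=f(b[205:280,185:285],4)
o=np.zeros((650,400,3),np.uint8);o[:347]=A;o[350:650]=B;cv2.imwrite("pics/s4.png",o[:600])
# bank rear/lateral edges in the top picture (plane z=.03)
g=cv2.cvtColor(b[205:280,185:285].copy(),cv2.COLOR_BGR2HSV)
m=((g[...,1]<70)&(g[...,2]>80)).astype(np.uint8);m=cv2.morphologyEx(m,cv2.MORPH_OPEN,np.ones((5,5)))
c=max(cv2.findContours(m,0,1)[0],key=cv2.contourArea);bx=cv2.boxPoints(cv2.minAreaRect(c))+[185,205]
w=np.array([plane("top",p,.03) for p in bx])[:,:2];G=np.array([.494,-.086]);ux=np.array([-.078,.997]);uy=np.array([-.997,-.078])
print("bank in bay frame",[((p-G)@ux*1e3,(p-G)@uy*1e3) for p in w])
E
```

```text
8.1167 [0.4898 0.3092 0.1186] [ 0.996 -0.084  0.002 -0.002] [0.11 0.52 0.22] -0.0028083333260495442
bank in bay frame [(np.float64(167.58937044484054), np.float64(-33.11989045994639)), (np.float64(60.13406733792605), np.float64(-25.293982436561485)), (np.float64(63.05602253997575), np.float64(30.05946816584644)), (np.float64(169.37801378672344), np.float64(22.2826907324549))]
```

View pics/s4.png

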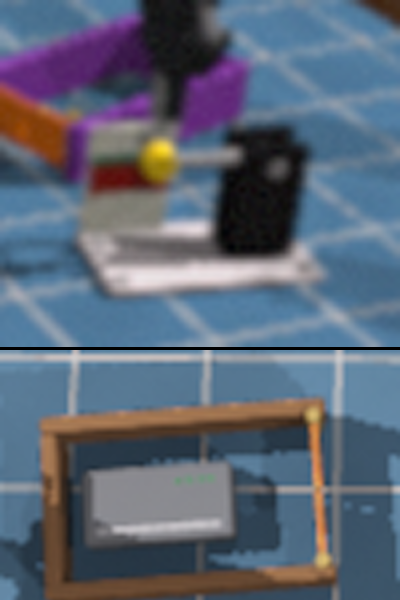

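The top crop shows the bank resting in the bay (centre about 115 mm past the gateway) with the flaps shut. The scene crop shows the shut fingers above the yellow roller (crop (158,160)). I check the alignment numerically before pressing.

```bash
python3 - <<'E'
from h import *
k=400/75
for X in([.4898,.3092,.1186],[.4888,.3093,.085],[.4888,.3093,.1186]):
    u=proj("scene",X);print(X,u.round(1),((u-[350,150]+.5)*k).round(0))
a=read_camera("scene")[:,:,::-1]
cv2.imwrite("pics/s5.png",cv2.resize(a[150:200,355:405],None,fx=12,fy=12,interpolation=cv2.INTER_NEAREST))
E
```

```text
[0.4898, 0.3092, 0.1186] [380.4 172.6] [165. 123.]
[0.4888, 0.3093, 0.085] [379.2 180.4] [158. 165.]
[0.4888, 0.3093, 0.1186] [380.3 172.5] [164. 123.]
```

View pics/s5.png

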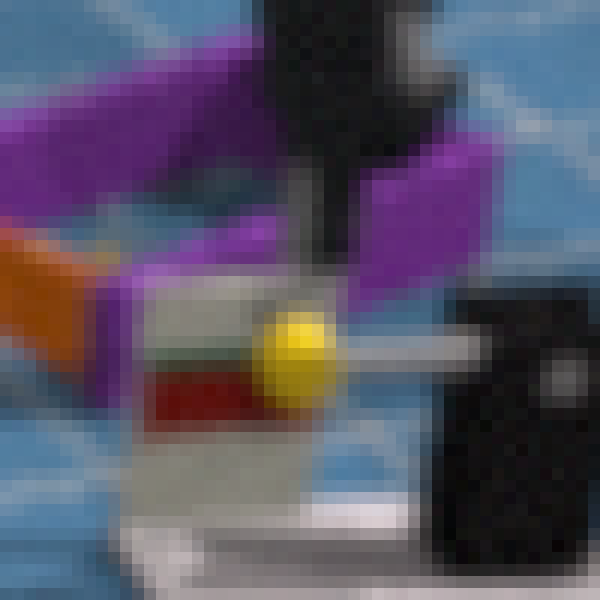

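The shut fingertips stand right over the roller (image: roller at (300,360), tips' lower end at (325,270)). I press in stages, first to about z = 0.092, below the click.

Request:
jog_arm --series '[{"x":-1,"y":-2,"z":-8,"ax":0,"ay":0,"az":0,"claw":0},{"x":-1,"y":-2,"z":-15,"ax":0,"ay":0,"az":0,"claw":0},{"x":-1,"y":-2,"z":-20,"ax":0,"ay":0,"az":0,"claw":0},{"x":-1,"y":-2,"z":-24,"ax":0,"ay":0,"az":0,"claw":0},{"x":-1,"y":-2,"z":-26,"ax":0,"ay":0,"az":0,"claw":0},{"x":-1,"y":-2,"z":-26,"ax":0,"ay":0,"az":0,"claw":0},{"x":-1,"y":-2,"z":-26,"ax":0,"ay":0,"az":0,"claw":0}]' --force 25

```text
time: 8.75
tcp_pos: [0.4886, 0.307, 0.0926]
ee_rot: [0.996, -0.084, 0.002, -0.002]
wrist_force: [-1.4, -1.9, 2.4]
gripper_width: 0.002
```

```bash
cat > y.py <<'E'
from h import *
a=read_camera("scene")
def look(im):
    h=cv2.cvtColor(im,cv2.COLOR_RGB2HSV);m=cv2.inRange(h,(22,110,90),(34,255,255));k=np.zeros_like(m);k[165:200,370:392]=m[165:200,370:392]
    ys,xs=np.nonzero(k);return len(xs),xs.mean().round(2),ys.mean().round(2),ys.max()
o=observe();print(o["time"],o["tcp_pos"].round(4),o["wrist_force"].round(2),look(a))
print("rest",look(cv2.imread("pics/scene0.png")[:,:,::-1].copy()))
for d in(0,.005,.0096,.013,.0167):print(d,proj("scene",[.4888,.3093,.085-d]).round(2))
import sys;cv2.imwrite("pics/"+sys.argv[1],cv2.resize(a[155:195,360:400,::-1],None,fx=14,fy=14,interpolation=cv2.INTER_CUBIC))
E
python3 y.py p1.png
```

```text
8.8 [0.4887 0.3072 0.0929] [-0.73 -0.84  2.61] (33, np.float64(379.03), np.float64(180.91), np.int64(184))
rest (37, np.float64(379.35), np.float64(179.41), np.int64(183))
0 [379.18 180.38]
0.005 [379.01 181.54]
0.0096 [378.86 182.59]
0.013 [378.75 183.37]
0.0167 [378.64 184.22]
```

Request:
jog_arm --series '[{"x":0,"y":0,"z":-3,"ax":0,"ay":0,"az":0,"claw":0},{"x":0,"y":0,"z":-5.5,"ax":0,"ay":0,"az":0,"claw":0},{"x":0,"y":0,"z":-7.5,"ax":0,"ay":0,"az":0,"claw":0},{"x":0,"y":0,"z":-8,"ax":0,"ay":0,"az":0,"claw":0},{"x":0,"y":0,"z":-8,"ax":0,"ay":0,"az":0,"claw":0}]' --force 25

```text
time: 9.22
tcp_pos: [0.489, 0.3073, 0.085]
ee_rot: [0.996, -0.084, 0.002, -0.002]
wrist_force: [-0.2, -1.1, 3.9]
gripper_width: 0.0
```

```bash
python3 y.py p2.png
```

```text
9.2667 [0.489  0.3073 0.0851] [ 0.97 -1.28  3.49] (33, np.float64(379.21), np.float64(182.91), np.int64(186))
rest (37, np.float64(379.35), np.float64(179.41), np.int64(183))
0 [379.18 180.38]
0.005 [379.01 181.54]
0.0096 [378.86 182.59]
0.013 [378.75 183.37]
0.0167 [378.64 184.22]
```

View pics/p2.png

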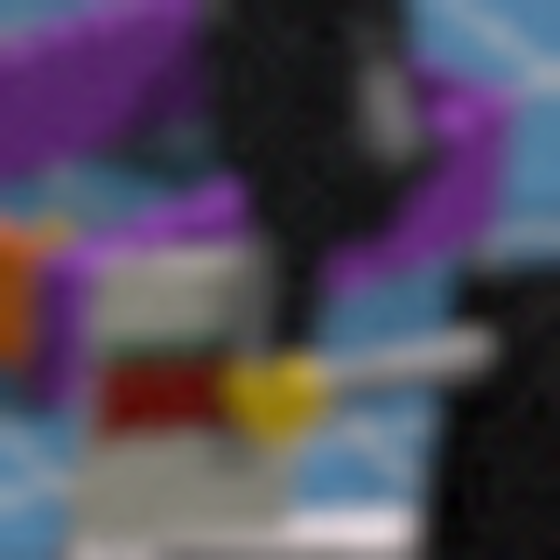

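The roller is down about 12 mm. TCP z gives 11.9, the force of about 3.7 N gives about 11.8, and the image gives about 13. That is past the click (9.6 mm) and short of the red (16.7 mm). I hold about half a second, then release upwards.

Request:
jog_arm --series '[{"x":0,"y":0,"z":-0.3,"ax":0,"ay":0,"az":0,"claw":0},{"x":0,"y":0,"z":-0.3,"ax":0,"ay":0,"az":0,"claw":0},{"x":0,"y":0,"z":-0.3,"ax":0,"ay":0,"az":0,"claw":0},{"x":0,"y":0,"z":-0.3,"ax":0,"ay":0,"az":0,"claw":0},{"x":0,"y":0,"z":-0.3,"ax":0,"ay":0,"az":0,"claw":0},{"x":0,"y":0,"z":-0.3,"ax":0,"ay":0,"az":0,"claw":0},{"x":0,"y":0,"z":8,"ax":0,"ay":0,"az":0,"claw":0},{"x":0,"y":0,"z":20,"ax":0,"ay":0,"az":0,"claw":0},{"x":0,"y":0,"z":45,"ax":0,"ay":0,"az":0,"claw":0},{"x":0,"y":0,"z":75,"ax":0,"ay":0,"az":0,"claw":0},{"x":0,"y":0,"z":90,"ax":0,"ay":0,"az":0,"claw":0},{"x":0,"y":0,"z":90,"ax":0,"ay":0,"az":0,"claw":0},{"x":0,"y":0,"z":90,"ax":0,"ay":0,"az":0,"claw":0}]' --force 25

```text
time: 10.35
tcp_pos: [0.4897, 0.3079, 0.1768]
ee_rot: [0.996, -0.084, 0.004, -0.003]
wrist_force: [0.0, 0.1, -0.5]
gripper_width: 0.001
```

```bash
python3 - <<'E'
from h import *
a=read_camera("scene")[:,:,::-1];b=read_camera("top")[:,:,::-1]; o=observe();print(o["time"],o["tcp_pos"].round(4),o["wrist_force"].round(2))
A=cv2.resize(a[150:280,230:430],(800,520),interpolation=cv2.INTER_CUBIC);cv2.imwrite("pics/f1.png",A);cv2.imwrite("pics/f2.png",b)
h=cv2.cvtColor(a,cv2.COLOR_BGR2HSV);m=cv2.inRange(h,(22,110,90),(34,255,255));ys,xs=np.nonzero(m[165:200,370:392]);print(len(xs),xs.mean()+370,ys.mean()+165)
# bystanders: shift since the first picture (both views)
for n,im in(("scene",a),("top",b)):
    d=cv2.absdiff(im,cv2.imread(f"pics/{n}0.png")).max(2)
    for nm,bx in {"scene":{"green":(330,222,362,248),"amber":(386,216,414,238),"tray":(245,246,326,282)},"top":{"green":(202,160,230,188),"amber":(136,156,164,184),"tray":(252,141,330,177)}}[n].items():
        x0,y0,x1,y1=bx;print(n,nm,"changed px",int((d[y0:y1,x0:x1]>40).sum()))
E
```

```text
10.45 [0.4883 0.3071 0.1739] [ 0.79  0.49 -0.3 ]
41 379.0731707317073 179.29268292682926
scene green changed px 0
scene amber changed px 0
scene tray changed px 0
top green changed px 0
top amber changed px 0
top tray changed px 0
```

View pics/f1.png

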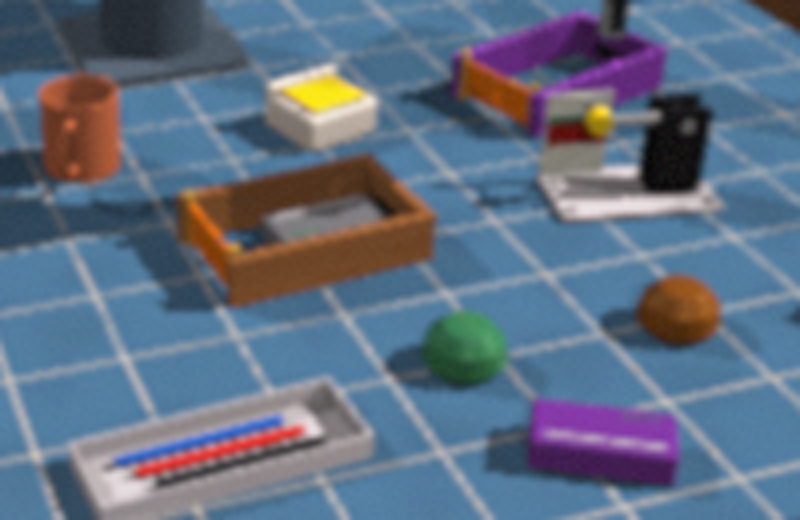

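The picture shows the bank inside the bay (about (325,215)) with the flaps shut (about (210,225)) and the roller back up at rest (about (600,120)). The paperweights and tray are unmoved and the arm is clear. Handing in.

```bash
python3 -c "
from cell import *
print(job_done())"
```

```text
the job is handed in; nothing more can be done
None
```

The job is handed in at about 10.5 s of simulated time. The power bank is in the wooden bay, and the charge switch was pressed and released.

- **Bank:** I gripped it across its width, turned it about 13° into the lane and slid it along the desk through the flaps. Its measured centre is about 115 mm past the gateway (allowed 104 to 130 mm). Both flaps are shut behind it.
- **Lifting:** The gripper's measured height rose 1.2 mm for a moment during the slide. I did not check separately whether the bank stayed in contact with the desk.
- **Switch:** I pressed the roller with the shut fingertips to about 12 mm down and held it for about 0.7 s. The click comes at 9.6 mm and the red starts at 16.7 mm.
    - The tool height (11.9 mm) and the force (3.5 to 3.9 N, about 11.8 mm) agreed. The image gave about 13 mm, partly because the finger hid some of the roller.
    - The pointer itself was too small to read in the picture, so the click is inferred from these figures.
- **Last checks:** The roller is back at its rest pixel, the two paperweights and the pen tray show no changed pixels in either view, and the arm is clear of everything.

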